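# Reseat the balance pan and tare

### The arm

A 6-joint arm with a two-finger parallel gripper is mounted at the origin on the work surface. World frame = base frame: x ahead of the robot, y to its left, z up, the work surface at z = 0. Lengths are in m, angles in rad, forces in N, time in s.
With the tool pointing down it reaches from about 0.275 to 0.775 m from the base axis. Payload 14.6 kg.
Tool frame: the origin (TCP) lies midway between the tips of the shut fingers; the grasp point (between the pads) lies 19 mm behind it (grip_point_offset is the z of the grasp point in the tool frame, in m); z points along the fingers, y is the line along which they close (so a half turn about z gives the same grasp; the last joint's range is limited). The gripper opens to 85 mm and grips with 20 to 120 N. Pads are 22 mm wide; open, the fingers measure 114 mm over their backs; the gripper's body (76 mm by 85 mm) begins 54 mm behind the grasp point. The pads swing forward as they close: fully open they stand 13 mm farther back than shut.
Start: joints at [-1.419, 0.263, -0.048, 1.259, 0, 1.415], TCP at [0.159, -0.5, 0.231] pointing down, gripper open.
Joint ranges: [-2.65, 2.65], [-0.89, 1.7], [-1.18, 1.37], [-2.13, 2.11], [-1.35, 1.29], [-3.14, 3.14]. Speed limits (rad/s): [1.89, 1.89, 2.57, 2.79, 3.14, 3.14].

### API

Orientations are given as a unit quaternion [w, x, y, z].
In Python, from station import get_state, snapshot, camera_info, job_done, grip_point_offset gives the robot as it stands. The module is installed in compiled form; this text tells all that it offers.
- The arm moves only by the shell command python3 -m handwheel 'ROWS'. ROWS is a JSON object of lists of equal length, an entry for each row: "slide": the shift along the tool's x, y, z normalised to -1 to 1, where 1 is 0.04 m, a list of three; "spin": the turn about the tool's z normalised to -1 to 1, where 1 is 0.08 rad; "gripper": the closure, from -1 (fully open) to 1 (shut), so that 0 is half open. A call has 1 to 20 rows; each row shifts and turns the commanded pose from where the row before left it, along the tool's axes as they then stand; what a row does not reach is not made up. A row lasts 1/10 s, in which the tool goes at most 50 mm and 8.59 degrees, less where a joint would pass 70% of its speed; a pose out of reach is approached as far as the arm can. A call with a number of a shift or a turn outside -1 to 1 is refused whole. A call with a gripper value outside its range is refused whole. The fingers move at their own pace and stop on an object; the grip force is fixed at half the most. Time passes only in rows, so rows that do not move let the fingers close. It gives the time, the measured TCP pose, the force, the opening and the grip force at its end, in the units of the state.
- get_state(): the state, without advancing time (a new reading comes with each control period).
- snapshot(name): name is "side" or "top" or "wrist"; returns (picture, depth): 400x640x3 uint8, red, green, blue; 400x640 float32, m along the optical axis (not along the pixel's ray), 0 where there is no reading.
- camera_info(name): a dict with "camera_matrix" (3x3 intrinsics, pixels), "dist" ([k1, k2, p1, p2, k3] as OpenCV has them; the pictures are not rectified), "xyz" and "attitude" of the camera in the world. Camera axes: x right, y up, looking along -z (the intrinsics and any distortion apply to the point x, -y, -z); pixel columns grow to the right and rows downward; lengths in m; the calibration is good to about 2 mm. A picture is of the moment at which its call begins: read the wrist's pose just before it. camera_info takes no time and is no camera call; for the wrist camera it gives the pose at the moment of the call.
- job_done(): hands the job in; it is judged then, once.
The state is a dict: "clock": time; "joint_pos": joint angles; "joint_velocities": joint speeds; "tau": joint torques, N m; "eef_pos": TCP position; "eef_rot": TCP orientation; "contact_force": force on the tool from outside, world axes, zero at the start; "ft_torque": the same for the moment, N m; "grip_width": finger opening in m; "grasp_force": force on a finger pad.
Only numpy, scipy, OpenCV 4.12 (cv2) and the standard library are available. Lean on these libraries where they do the work, as an engineer would, in place of code of your own. Each camera call takes 0.05 s, during which the arm holds its last target. There are 200 camera calls.

### The job

The round steel pan of the jeweller's balance has been knocked out of its well and lies askew on the deck. Without picking anything up, gently nudge the pan with the fingertips across the rim of the well until it drops in and lies level, then press the blue tare key fully down and let it come back up. Leave the red power key and the things standing around the balance alone.

Things in the scene. Friction and masses are not known exactly. Their poses are not given: they have to be found in the camera images.
- scale: Grey bench balance, 240 mm (its x) by 170 mm (its y); it does not shift. Origin: centre of its footprint, on the bench; x points from its front (keys) to its rear, z up. The rear 150 mm (x -30 to +120) is a flat white deck, 45 mm high, with the round well in its middle. The panel in front slopes from 41 mm high at the deck to 28 mm at the front edge (0.143 rad).
- well (a point): Centre of the floor of the round well in the deck, at x = 45 mm, y = 0 of the balance, 40 mm above the bench. The well is 95 mm in diameter and 5 mm deep (its rim is level with the deck), so the pan has 2.5 mm of play all round.
- pan: Loose steel pan: disc 90 mm in diameter, 9 mm thick, 80 to 150 g. Origin: centre of its underside. It starts flat on the deck, 24 to 50 mm in front of the well's centre and up to 32 mm to either side, never over the keys. Within about 13 mm of the well's centre it tips in at its leading edge; nearly centred, it drops level, its top 4 mm above the deck.
- tare_key (a joint): Travel of the tare key in m: 0 up, 0.004 fully down. Spring key, about 0.9 N to start and 4.5 N fully down; it comes back when let go.
- tare_top (a point): Centre of the top of the blue tare key (22 mm in the balance's x by 36 mm in its y), on the panel at y = -45 mm of the balance (the right-hand side seen from its front); it stands 6 mm proud of the panel, and is pressed square to the panel or straight down.
- power_key (a joint): Travel of the power key in m: 0 up, 0.004 fully down; same spring.
- power_top (a point): Centre of the top of the round red power key (24 mm in diameter), on the panel at y = +45 mm of the balance. Not to be pressed.
- cal_weight: Brass calibration weight with a knob, 32 mm in diameter, 46 mm tall, standing loose beside the balance. Origin: centre of its underside.
- gem_jar: Small clear jar with a white cap, 48 mm in diameter, 44 mm tall, standing loose beside the balance. Origin: centre of its underside.
- disc_stand: White block 42 x 42 x 20 mm with a thin steel spindle and a small grey rubber disc on it, 55 mm tall in all, standing loose beside the balance. Origin: centre of its underside.
Not all that is in view belongs to the job. What is meant by the pan is not green or purple, and is the smaller of those in its own colour.

How it is judged:
On the way, in this order (a step that is already met when the one before it is completed fails the run):
1. the pan has dropped into its well and lies level (horizontal distance between pan and well below 0.004 m and z of pan in the frame of well below 0.0015 m and angle between pan's own z axis and vertical below 0.025 rad), for 0.2 s.
2. the tare key is pressed down with the pan seated (value of joint tare_key above 0.003 m and z of pan in the frame of well below 0.0015 m and angle between pan's own z axis and vertical below 0.025 rad), for 0.05 s.
At the end, for the whole second after the job is handed in: The pan lies at rest in its well (centre within 4 mm of the well's, underside within 1.5 mm of its floor, level within 0.025 rad), the tare key has been pressed (3 mm or more) after that and is up again, and the power key is up (all of step 1 and linear speed of pan below 0.01 m/s and value of joint each of tare_key, power_key below 0.001 m); the robot touches nothing.
It fails at once if the pan was lifted off the deck or tipped up (z of pan in the frame of scale above 0.056 m or angle between pan's own z axis and vertical above 0.3 rad).
It fails at once if the pan was pushed or pressed hard (over 30 N) (contact force between the arm and pan above 30 N).
It fails at once if the power key was pressed (value of joint power_key above 0.002 m).
It fails at once if the calibration weight, the gem jar or the disc stand was moved (over 12 mm) (distance of any of cal_weight, gem_jar, disc_stand from where it was at the start of the episode above 0.012 m).
It also fails if it takes over 54 s, if anything falls off the work surface, if the arm or the gripper's body presses on something with over 40 N, if the wrist force passes 120 N, or if a joint passes its speed limit or range.

## Working session

There is one attempt and no reset: what is moved stays moved. The work goes in short steps, Python scripts to look and compute and a shell command to move; the robot and the scene stay as the last step left them, time stands still between calls to the robot, and variables do not carry over. Pictures are saved under pics/ and viewed, at most 10 in all, crops included, and the job is handed in when it is done.

```bash
mkdir -p pics; cat > h.py <<'E'
import numpy as np,cv2
from scipy.spatial.transform import Rotation as R
from station import *
def rot(q): q=np.array(q,float); return R.from_quat(q[[1,2,3,0]]) if q.size==4 else R.from_matrix(q)
def world(ci,uv,z):
    "pixel -> world point on plane z"
    p=cv2.undistortPoints(np.array(uv,float).reshape(-1,1,2),np.array(ci["camera_matrix"],float),np.array(ci["dist"],float)).reshape(-1,2)
    d=rot(ci["attitude"]).apply(np.c_[p[:,0],-p[:,1],-np.ones(len(p))]); c=np.array(ci["xyz"])
    return c+d*((z-c[2])/d[:,2])[:,None]
def pix(ci,P):
    q=rot(ci["attitude"]).inv().apply(np.array(P,float).reshape(-1,3)-ci["xyz"]); q=q*[1,-1,-1]
    return cv2.projectPoints(q,np.zeros(3),np.zeros(3),np.array(ci["camera_matrix"],float),np.array(ci["dist"],float))[0].reshape(-1,2)
E
python3 - <<'E'
from h import *
print(get_state())
for n in("top","side"):
    ci=camera_info(n);print(ci)
    p,d=snapshot(n);cv2.imwrite(f"pics/{n}0.png",p[...,::-1]);np.save(f"{n}0.npy",d)
E
```

```text
{'clock': 0.0, 'joint_pos': array([-1.41932613e+00,  2.63509933e-01, -4.89370711e-02,  1.25940894e+00,
       -1.74691941e-05,  1.41547261e+00]), 'joint_velocities': array([-1.84335626e-03, -1.37325958e-03,  7.38044707e-04,  2.15708052e-04,
       -3.07271607e-05,  2.35172509e-03]), 'tau': array([ 2.65320414e-03, -6.37632966e+01,  3.84557354e+01,  1.39607993e-02,
       -1.73282402e-06, -2.13723081e-05]), 'eef_pos': array([ 0.15848749, -0.50021214,  0.23083179]), 'eef_rot': array([-5.29824973e-04,  9.88257600e-01,  1.52796059e-01, -7.71376706e-06]), 'contact_force': array([-0.04975695, -0.80918846, -0.71230709]), 'ft_torque': array([ 0.03293173,  0.00720762, -0.0549559 ]), 'grasp_force': 0.0, 'grip_width': 0.0851751271795804}
{'camera_matrix': array([[381.982298  ,   0.        , 322.07994488],
       [  0.        , 381.982298  , 199.14678444],
       [  0.        ,   0.        ,   1.        ]]), 'dist': array([0.00525459, 0.        , 0.        , 0.        , 0.        ]), 'xyz': array([0.40099104, 0.05740182, 0.82365586]), 'attitude': array([-0.64207593, -0.07689593,  0.09144063,  0.75727414])}
{'camera_matrix': array([[361.59560813,   0.        , 326.31839126],
       [  0.        , 361.59560813, 196.48093283],
       [  0.        ,   0.        ,   1.        ]]), 'dist': array([-0.06697293,  0.        ,  0.        ,  0.        ,  0.        ]), 'xyz': array([0.48945949, 0.67369032, 0.46516945]), 'attitude': array([-0.07647318, -0.04003111,  0.48204996,  0.87188141])}
```

View pics/top0.png

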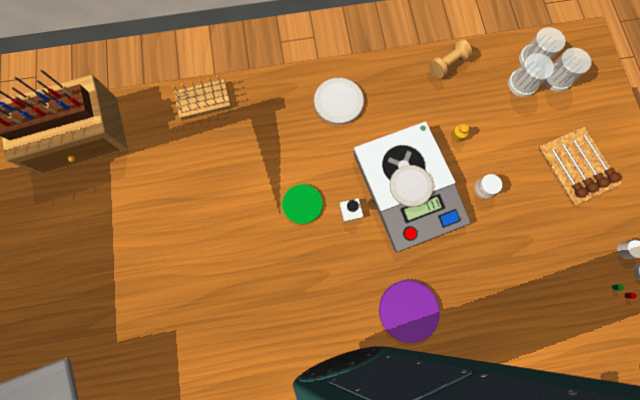

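Candidates for the pan are the grey disc on the balance (411,185), the larger grey disc on the bench (339,101), green (303,203) and purple (409,311). By the description I choose the smaller grey one on the deck, (411,185). The next step is a close crop to check it.

```bash
python3 - <<'E'
import cv2
p=cv2.imread("pics/top0.png")[110:260,330:520]
cv2.imwrite("pics/c0.png",cv2.resize(p,None,fx=4,fy=4,interpolation=cv2.INTER_CUBIC))
E
```

```text
(no output)
```

View pics/c0.png

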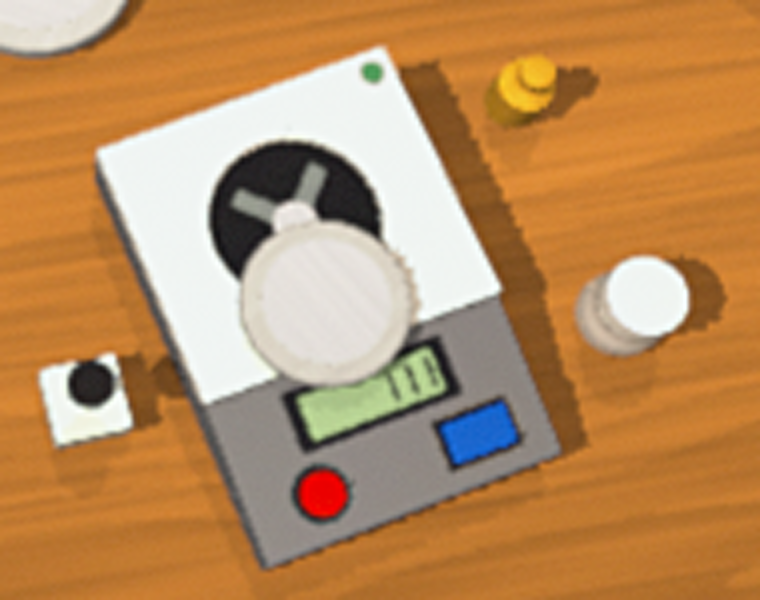

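The crop shows the small pan on the deck, overlapping the well, at crop (328,302). The deck corners are at (97,152), (384,48), (499,292) and (205,404), the panel's front corners at (268,567) and (560,455), and the blue key at (480,433). The pan is confirmed. I'll fit the balance pose from the corners.

```bash
cat >> h.py <<'E'
def fitscale(ci,mod,uv):
    from scipy.optimize import least_squares
    def P(s): 
        c,n=np.cos(s[2]),np.sin(s[2]); m=np.array(mod); return np.c_[s[0]+c*m[:,0]-n*m[:,1],s[1]+n*m[:,0]+c*m[:,1],m[:,2]]
    best=min((least_squares(lambda s:(pix(ci,P(s))-uv).ravel(),[.4,0,a]) for a in (0,1.57,3.14,-1.57)),key=lambda r:r.cost)
    return best.x,best.fun.reshape(-1,2)
E
python3 - <<'E'
from h import *
ci=camera_info("top")
f=lambda a:(np.array(a,float)+.5)/4-.5+[330,110]
mod=[[.12,.085,.045],[.12,-.085,.045],[-.03,-.085,.045],[-.03,.085,.045],[-.12,.085,.028],[-.12,-.085,.028]]
s,r=fitscale(ci,mod,f([[97,152],[384,48],[499,292],[205,404],[268,567],[560,455]]))
print(s,r.round(1).tolist())
M=R.from_euler('z',s[2])
pan=world(ci,f([[328,302],[241,300],[413,300],[328,220],[328,386]]),.054);print("pan",pan.round(4).tolist(),np.linalg.norm(pan[1]-pan[2]))
print("pan in scale",M.inv().apply(pan[:1]-[s[0],s[1],0]))
print("well",M.apply([.045,0,0])+[s[0],s[1],0])
t=M.inv().apply(world(ci,f([[480,433],[322,493]]),.041)-[s[0],s[1],0]);print("keys",t)
for n,p,z in(("w",(525,75),.046),("j",(648,297),.044),("s",(90,383),.055)):
  w=world(ci,f([p]),z);print(n,w,M.inv().apply(w-[s[0],s[1],0]))
d=np.load("top0.npy");c=f([[328,302],[150,200]]).round().astype(int)
print(ci["xyz"][2]-.054,[d[v,u] for u,v in c])
E
```

```text
[ 0.59067115 -0.16831092  0.19775094] [[-0.1, -0.4], [-0.3, -0.0], [0.2, 0.1], [-0.2, -0.2], [-0.3, 0.5], [0.7, -0.1]]
pan [[0.5855, -0.1639, 0.054], [0.594, -0.1192, 0.054], [0.5793, -0.208, 0.054], [0.6296, -0.1738, 0.054], [0.5414, -0.1541, 0.054]] 0.08998430438985003
pan in scale [[-0.0042361   0.00534133  0.054     ]]
well [ 0.63479414 -0.15947001  0.        ]
keys [[-0.09482835 -0.04414995  0.041     ]
 [-0.09455245  0.04556554  0.041     ]]
w [[ 0.69612719 -0.30096596  0.046     ]] [[ 0.07733879 -0.1507881   0.046     ]]
j [[ 0.56283425 -0.334637    0.044     ]] [[-0.05997157 -0.15761557  0.044     ]]
s [[ 0.56287174 -0.03303995  0.055     ]] [[-0.00068166  0.13809626  0.055     ]]
0.7696558644446025 [np.float32(0.79961175), np.float32(0.82154065)]
```

```bash
python3 -m handwheel '{"slide":[[0,0,0],[0,0,0],[0,0,0],[0.7,-0.53,0],[0.7,-0.53,0],[0.7,-0.53,0],[0.7,-0.53,0],[0.7,-0.53,0],[0.7,-0.53,0],[0.7,-0.53,0],[0.7,-0.53,0],[0.7,-0.53,0],[0.7,-0.53,0],[0.7,-0.53,0],[0.7,-0.53,0],[0.7,-0.53,0],[0.7,-0.53,0],[0,0,0.5]],"spin":[0.9,0.9,0.9,0,0,0,0,0,0,0,0,0,0,0,0,0,0,0],"gripper":[0,0,0,0,0,0,0,0,0,0,0,0,0,0,0,0,0,0]}'
python3 - <<'E'
from h import *
s=get_state();print(s["eef_pos"],R.from_quat(s["eef_rot"][[1,2,3,0]]).as_matrix().round(3).tolist(),s["grip_width"])
ci=camera_info("wrist");print(ci)
p,d=snapshot("wrist");cv2.imwrite("pics/w0.png",p[...,::-1])
p,d=snapshot("top");cv2.imwrite("pics/top1.png",p[...,::-1])
E
```

```text
clock: 1.9
eef_pos: [0.5251, -0.1674, 0.2122]
eef_rot: [0.0, 0.999, 0.047, 0.001]
contact_force: [0.1, -1.0, -0.5]
grip_width: 0.0427
grasp_force: 0.0
[ 0.52507635 -0.16736197  0.21217615] [[0.996, 0.094, 0.003], [0.094, -0.996, -0.001], [0.003, 0.001, -1.0]] 0.04272084413767711
{'camera_matrix': array([[277.81528964,   0.        , 320.09124325],
       [  0.        , 277.81528964, 194.44349843],
       [  0.        ,   0.        ,   1.        ]]), 'dist': array([-0.02559506,  0.        ,  0.        ,  0.        ,  0.        ]), 'xyz': array([ 0.60039052, -0.16093612,  0.35637387]), 'attitude': array([ 0.73114576, -0.10983033,  0.09980601, -0.66588433])}
```

View pics/w0.png

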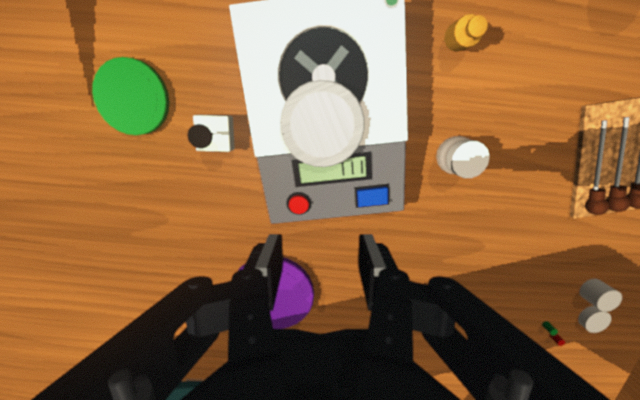

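The wrist view shows the pan top at (323,122), overlapping the well's dark circle at (323,72). The deck front corners are at (257,158) and (407,141), the panel front corners at (272,223) and (404,208), and the rear-left corner at (230,5). I'll cross-check these against the first fit.

```bash
python3 - <<'E'
from h import *
ci=camera_info("wrist")
mod=[[.12,.085,.045],[-.03,-.085,.045],[-.03,.085,.045],[-.12,.085,.028],[-.12,-.085,.028]]
s,r=fitscale(ci,mod,np.array([[230,5],[407,141],[257,158],[272,223],[404,208.]]))
print(s,r.round(1).tolist())
M=R.from_euler('z',s[2])
p=world(ci,[[323,122]],.054);print("pan",p,M.inv().apply(p-[s[0],s[1],0]))
print("well",M.apply([.045,0,0])+[s[0],s[1],0], "wellpix",world(ci,[[323,72]],.045))
E
```

```text
[ 0.58513517 -0.17197449  0.2023605 ] [[-1.2, -0.7], [1.6, -1.0], [-1.3, -1.2], [-0.6, 1.6], [1.7, 2.8]]
pan [[ 0.58350685 -0.16585824  0.054     ]] [[-0.00036583  0.00631871  0.054     ]]
well [ 0.62921694 -0.16293029  0.        ] wellpix [[ 0.63273128 -0.1612489   0.045     ]]
```

```bash
python3 -m handwheel '{"slide":[[-0.25,0.06,0],[0,0,0.9],[0,0,0.9],[0,0,0.9],[0,0,0.8],[0,0,0.4],[0,0,0.24],[0,0,0]],"spin":[0,0,0,0,0,0,0,0],"gripper":[0,0,0,0,0,0,0,0]}'
python3 - <<'E'
from h import *
p,d=snapshot("wrist");cv2.imwrite("pics/w1.png",p[...,::-1])
p,d=snapshot("side");cv2.imwrite("pics/s1.png",p[...,::-1])
E
```

```text
clock: 2.8
eef_pos: [0.5115, -0.1732, 0.0456]
eef_rot: [-0.0, 0.999, 0.045, -0.0]
contact_force: [0.6, 0.3, 1.2]
grip_width: 0.0425
grasp_force: 0.0
```

View pics/w1.png

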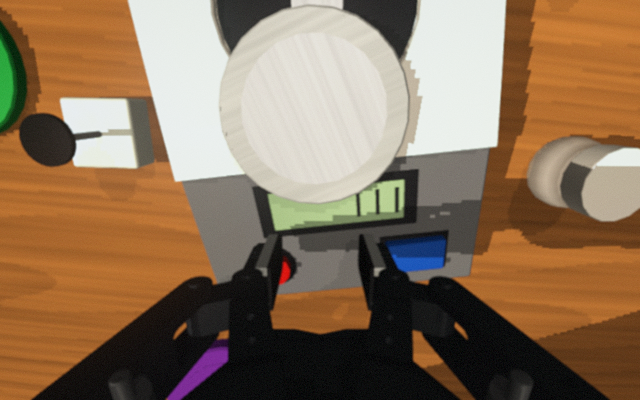

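The pan centre is at (314,104) and the fingers straddle column 318, so I shift about 2 mm left and begin the push.

```bash
python3 -m handwheel '{"slide":[[0,-0.05,0],[0.2,0,0],[0.2,0,0],[0.08,0,0],[0.08,0,0],[0.08,0,0],[0.08,0,0],[0.08,0,0],[0.08,0,0]],"spin":[0,0,0,0,0,0,0,0,0],"gripper":[0,0,0,0,0,0,0,0,0]}'
python3 -m handwheel '{"slide":[[0.08,0,0],[0.08,0,0],[0.08,0,0],[0.08,0,0]],"spin":[0,0,0,0],"gripper":[0,0,0,0]}'
python3 - <<'E'
from h import *
p,d=snapshot("wrist");cv2.imwrite("pics/w2.png",p[...,::-1])
E
```

```text
clock: 3.8
eef_pos: [0.5473, -0.1675, 0.0456]
eef_rot: [-0.0, 0.999, 0.045, -0.0]
contact_force: [-0.5, 0.5, 0.4]
grip_width: 0.0427
grasp_force: 0.3
clock: 4.2
eef_pos: [0.5602, -0.1663, 0.0457]
eef_rot: [-0.0, 0.999, 0.045, 0.0]
contact_force: [0.5, -0.4, -0.7]
grip_width: 0.0429
grasp_force: 0.3
```

View pics/w2.png

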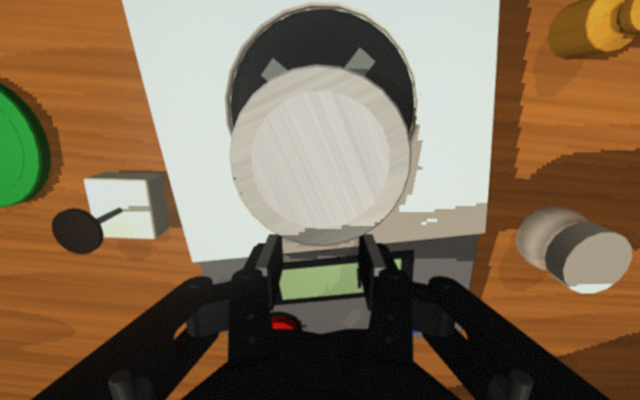

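The pan centre is at (320,155) and the well centre at about (321,100), with the fingers centred at 318. The pan is tracking straight with about 28 mm left.

```bash
python3 -m handwheel '{"slide":[[0.08,0,0],[0.08,0,0],[0.08,0,0],[0.08,0,0],[0.08,0,0],[0,0,0]],"spin":[0,0,0,0,0,0],"gripper":[0,0,0,0,0,0]}'
python3 -m handwheel '{"slide":[[-0.05,0,0],[0,0,0.0125]],"spin":[0,0],"gripper":[0,0]}'
python3 -m handwheel '{"slide":[[0,0,0.0125],[0,0,0]],"spin":[0,0],"gripper":[0,0]}'
```

```text
clock: 4.85
eef_pos: [0.5763, -0.1648, 0.0456]
eef_rot: [0.0, 0.999, 0.045, 0.0]
contact_force: [-0.8, 0.0, 0.7]
grip_width: 0.0427
grasp_force: 0.0
clock: 5.05
eef_pos: [0.5735, -0.165, 0.0452]
eef_rot: [-0.0, 0.999, 0.045, -0.0]
contact_force: [0.9, -0.5, -1.2]
grip_width: 0.0426
grasp_force: 0.0
clock: 5.25
eef_pos: [0.5738, -0.1651, 0.0447]
eef_rot: [-0.0, 0.999, 0.045, 0.0]
contact_force: [-0.1, 0.2, 0.4]
grip_width: 0.0428
grasp_force: 0.0
```

```bash
for i in 1 2; do :; done
python3 -m handwheel '{"slide":[[0,0,0.0125],[0,0,0]],"spin":[0,0],"gripper":[0,0]}'|sed -n '2p;4p'
python3 -m handwheel '{"slide":[[0,0,0.0125],[0,0,0]],"spin":[0,0],"gripper":[0,0]}'|sed -n '2p;4p'
python3 -m handwheel '{"slide":[[0,0,0.0125],[0,0,0]],"spin":[0,0],"gripper":[0,0]}'|sed -n '2p;4p'
```

```text
eef_pos: [0.5738, -0.165, 0.0441]
contact_force: [0.1, -0.2, -0.1]
eef_pos: [0.5738, -0.165, 0.0436]
contact_force: [-0.4, 0.2, -0.4]
eef_pos: [0.5739, -0.1651, 0.0432]
contact_force: [0.5, -0.6, -0.3]
```

```bash

python3 -m handwheel '{"slide":[[0,0,0.0125],[0,0,0]],"spin":[0,0],"gripper":[0,0]}'|sed -n '2p;4p'
python3 -m handwheel '{"slide":[[0,0,0.0125],[0,0,0]],"spin":[0,0],"gripper":[0,0]}'|sed -n '2p;4p'
python3 -m handwheel '{"slide":[[0,0,0.0125],[0,0,0]],"spin":[0,0],"gripper":[0,0]}'|sed -n '2p;4p'
python3 - <<'E'
from h import *
p,d=snapshot("side");cv2.imwrite("pics/s2.png",cv2.resize(p[...,::-1][100:300,180:440],None,fx=3,fy=3))
E
```

```text
eef_pos: [0.5739, -0.1651, 0.0431]
contact_force: [-2.7, 0.7, 8.5]
eef_pos: [0.5739, -0.1651, 0.0431]
contact_force: [-4.6, 1.7, 14.2]
eef_pos: [0.5739, -0.1651, 0.0431]
contact_force: [-7.0, 2.6, 22.3]
```

View pics/s2.png

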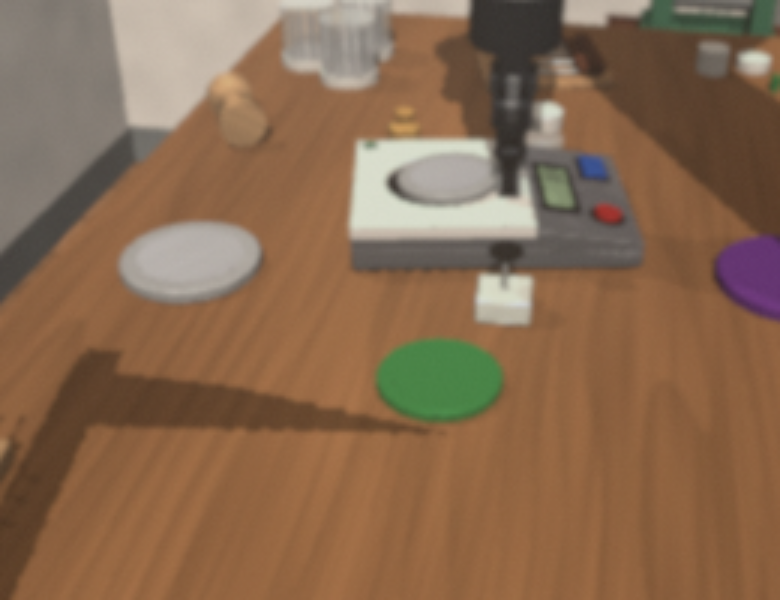

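The fingers stand on the deck at TCP z 0.0431, right behind the pan at crop (450,178), so I'll work at 0.0445.

```bash

python3 -m handwheel '{"slide":[[0,0,-0.07],[0.05,0,0],[0.04,0,0],[0.04,0,0],[0.04,0,0],[0.04,0,0],[0.04,0,0],[0,0,0]],"spin":[0,0,0,0,0,0,0,0],"gripper":[0,0,0,0,0,0,0,0]}'
python3 - <<'E'
from h import *
p,d=snapshot("wrist");cv2.imwrite("pics/w3.png",p[...,::-1])
E
```

```text
clock: 7.3
eef_pos: [0.584, -0.1641, 0.0444]
eef_rot: [-0.0, 0.999, 0.045, 0.0]
contact_force: [-0.5, -0.8, 0.0]
grip_width: 0.0423
grasp_force: 0.1
```

View pics/w3.png

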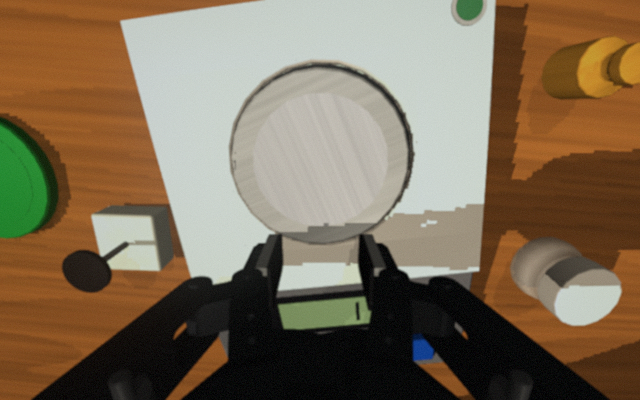

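The pan fills the well, centred at (321,152), with a thin dark gap at the top and right. I'll check its level with the wrist depth.

```bash
cat > lvl.py <<'E'
from h import *
def plane(n,uv):
    ci=camera_info(n);p,d=snapshot(n)
    u=cv2.undistortPoints(np.array(uv,float).reshape(-1,1,2),np.array(ci["camera_matrix"],float),np.array(ci["dist"],float)).reshape(-1,2)
    z=np.array([d[v,u_] for u_,v in uv]);k=z>0
    W=rot(ci["attitude"]).apply((np.c_[u[:,0],-u[:,1],-np.ones(len(u))]*z[:,None])[k])+ci["xyz"]
    c=np.linalg.lstsq(np.c_[W[:,:2]-W[:,:2].mean(0),np.ones(len(W))],W[:,2],rcond=None)[0]
    return c.round(4),p
E
python3 - <<'E'
from lvl import *
g=[(u,v) for u in range(255,388,3) for v in range(95,218,3) if (u-321)**2+(v-155)**2<60**2]
print("pan",plane("wrist",g)[0])
g=[(u,v) for u in range(180,215,3) for v in range(60,200,3)]+[(u,v) for u in range(425,470,3) for v in range(50,200,3)]
print("deck",plane("wrist",g)[0])
E
```

```text
pan [-0.0009  0.      0.0506]
deck [-0.0003  0.0007  0.0464]
```

The pan is level and 4.2 mm above the deck, so it is seated. Next I retreat, shut the fingers and go over the tare key.

```bash

python3 -m handwheel '{"slide":[[-0.1,0,0],[0,0,-0.5],[0,0,-0.5],[0,0,0],[0,0,0],[-0.71,0.42,0],[-0.71,0.42,0],[-0.71,0.42,0],[0,0,0.4],[0,0,0]],"spin":[0,0,0,-0.68,-0.68,0,0,0,0,0],"gripper":[0,0,0,1,1,1,1,1,1,1]}'
python3 - <<'E'
from lvl import *
p,d=snapshot("wrist");cv2.imwrite("pics/w4.png",p[...,::-1])
E
```

```text
clock: 8.45
eef_pos: [0.5049, -0.2309, 0.0674]
eef_rot: [-0.001, 0.995, 0.099, -0.001]
contact_force: [0.0, 0.8, 0.1]
grip_width: 0.0001
grasp_force: 0.0
```

View pics/w4.png

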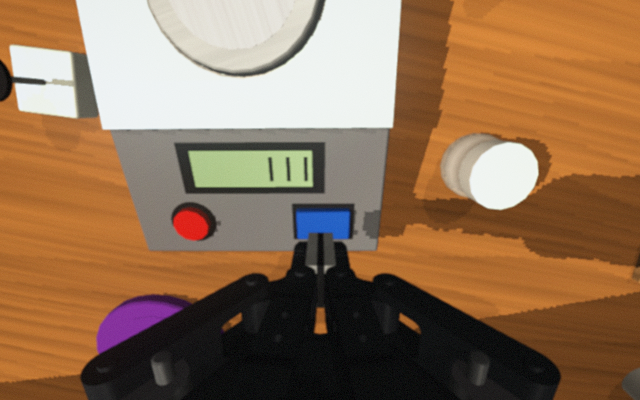

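The shut tips are aligned with the blue key, key centre column 323 against tip column 320. I'll press gently.

```bash

python3 -m handwheel '{"slide":[[0.04,0.03,0],[0,0,0.4],[0,0,0.22],[0,0,0.03],[0,0,0.03],[0,0,0]],"spin":[0,0,0,0,0,0],"gripper":[1,1,1,1,1,1]}'|sed -n '2p;4p'
python3 -m handwheel '{"slide":[[0,0,0.025],[0,0,0.025],[0,0,0]],"spin":[0,0,0],"gripper":[1,1,1]}'|sed -n '2p;4p'
```

```text
eef_pos: [0.5084, -0.2317, 0.0416]
contact_force: [0.5, 0.7, 0.4]
eef_pos: [0.5081, -0.2317, 0.0393]
contact_force: [0.9, -0.7, -0.2]
```

```bash

python3 -m handwheel '{"slide":[[0,0,0.025],[0,0,0.025],[0,0,0]],"spin":[0,0,0],"gripper":[1,1,1]}'|sed -n '2p;4p'
python3 -m handwheel '{"slide":[[0,0,0.025],[0,0,0.025],[0,0,0]],"spin":[0,0,0],"gripper":[1,1,1]}'|sed -n '2p;4p'
python3 -m handwheel '{"slide":[[0,0,0.02],[0,0,0]],"spin":[0,0],"gripper":[1,1]}'|sed -n '2p;4p'
```

```text
eef_pos: [0.5083, -0.2317, 0.0373]
contact_force: [0.3, 1.1, 2.4]
eef_pos: [0.5085, -0.2317, 0.0354]
contact_force: [2.0, 1.8, 4.9]
eef_pos: [0.5086, -0.2317, 0.0348]
contact_force: [2.8, 3.4, 8.1]
```

```bash

python3 -m handwheel '{"slide":[[0,0,0.02],[0,0,0]],"spin":[0,0],"gripper":[1,1]}'|sed -n '2p;4p'
python3 -m handwheel '{"slide":[[0,0,-0.3],[0,0,-0.8],[0,0,-0.9],[-0.9,0,-0.4],[-0.9,0,0],[0,0,0]],"spin":[0,0,0,0,0,0],"gripper":[1,1,1,1,1,1]}'|sed -n '2p;4p'
python3 - <<'E'
from h import *
ci=camera_info("wrist");p,d=snapshot("wrist")
cv2.imwrite("pics/w5.png",p[...,::-1])
E
```

```text
eef_pos: [0.5087, -0.2317, 0.0345]
contact_force: [1.2, 3.6, 15.8]
eef_pos: [0.4342, -0.246, 0.1303]
contact_force: [-0.2, 0.2, -0.4]
```

View pics/w5.png

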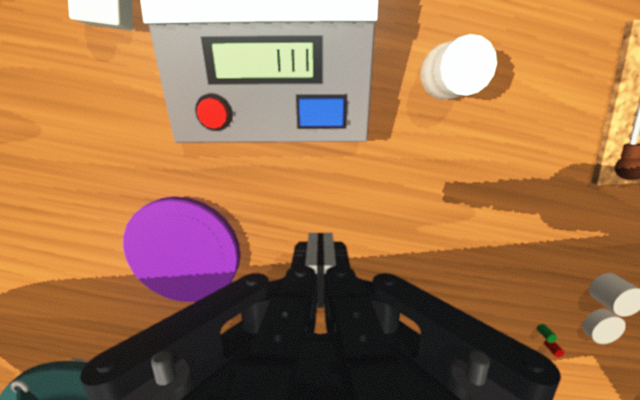

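The key hit its stop (force rose to 15.8 N with no further travel). The arm is now clear, and both keys are up at (321,112) and (213,112). Handing in.

```bash
python3 -c "from station import *; print(job_done())"
```

```text
the job is handed in; nothing more can be done
None
```

The pan was nudged into its well and lay level by wrist-camera depth, the tare key was pressed to its stop and came back up, and the job is handed in; the station returned no verdict.

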